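# Close up the pitcher rinser

### The arm

A 6-joint arm with a two-finger parallel gripper is mounted at the origin on the work surface. World frame = base frame: x ahead of the robot, y to its left, z up, the work surface at z = 0. Lengths are in mm, angles in rad, forces in N, time in s.
With the tool pointing down it reaches from about 400 to 925 mm from the base axis. Payload 12.5 kg.
Tool frame: the origin (TCP) lies midway between the tips of the shut fingers; the grasp point (between the pads) lies 19 mm behind it; z points along the fingers, y is the line along which they close (so a half turn about z gives the same grasp; the last joint's range is limited). The gripper opens to 95 mm and grips with 3 to 60 N. Pads are 20 mm wide; open, the fingers measure 119 mm over their backs; the gripper's body (75 mm by 180 mm) begins 59 mm behind the grasp point.
Start: joints at [1.089, 0.491, 1.559, -0, 1.092, -0.106], TCP at [229.37, 581.409, 214.661] pointing down, gripper open.
Joint ranges: [-3.1, 3.1], [-0.84, 2.19], [0.05, 2.79], [-1.13, 4.28], [0.06, 2.93], [-2.69, 2.69]. Speed limits (rad/s): [2.22, 2.22, 2.79, 3.14, 3.14, 3.14].

### API

Orientations are given as a unit quaternion [x, y, z, w].
In Python, from bench import sensors, eyes, finish_job gives the robot as it stands.
- The arm moves only by the tool arm_command, never from a script. Its argument "increments" is a list of rows, each a list of 3 entries, a list of its own where there are three numbers: the shift along the tool's x, y, z scaled (see below), then the turn, a rotation vector about the tool's x, y, z scaled (see below), then the closure, from -1 (fully open) to 1 (shut). In form: [[[x, y, z], [ax, ay, az], hand], ...]. A call has 1 to 5 rows; each row shifts and turns the commanded pose from where the row before left it, along the tool's axes as they then stand; what a row does not reach is not made up. The controller multiplies each number of a shift by 40 mm and each number of a turn by 30 degrees. A row lasts 1/10 s, in which the tool goes at most 50 mm and 8.59 degrees, less where a joint would pass 70% of its speed; a pose out of reach is approached as far as the arm can. A call with a number of a shift or a turn outside -1 to 1 is refused whole. A call with a gripper value outside its range is refused whole. The fingers move at their own pace and stop on an object; the grip force is fixed at half the most. Time passes only in rows, so rows that do not move let the fingers close. It gives the time, the measured TCP pose, the force, the opening and the grip force at its end, in the units of the state.
- sensors.get_state(): the state, without advancing time (a new reading comes with each control period).
- eyes.grab_frame(name): name is "side" or "top"; returns a dict with "image" (420x560x3 uint8, blue, green, red), "depth" (420x560 float32, mm along the optical axis (not along the pixel's ray), 0 where there is no reading), "fx", "fy", "cx", "cy" (pixels), "extrinsics" (4x4, takes a point from camera to world coordinates). Camera axes: x right, y down, z forward; pixel columns grow to the right and rows downward; lengths in mm; the calibration is good to about 2 mm. A picture is of the moment at which its call begins.
- finish_job(): hands the job in; it is judged then, once.
The state is a dict: "clock": time; "q": joint angles; "joint_vel": joint speeds; "tau": joint torques, N m; "ee_pos": TCP position; "eef_rot": TCP orientation; "force": force on the tool from outside, world axes, zero at the start; "moment": the same for the moment, N m; "gripper_width": finger opening in mm; "gripper_force": force on a finger pad.
Only numpy, scipy, OpenCV 4.12 (cv2) and the standard library are available. Lean on these libraries where they do the work, as an engineer would, in place of code of your own. Each camera call takes 0.05 s, during which the arm holds its last target. There are 200 camera calls.

### The job

Close the pitcher rinser for the night: first turn the bar-shaped water knob on the valve block clockwise (seen from above) all the way to its off stop, then lay the slotted grate cover gently into the drip tray's pocket, notch over the tray's key block, so that it lies flat and fully home. Leave the small round knob as it is set, and do not shift or tip the cup stack, jar, pitcher or tamper.

Things in the scene. Friction and masses are not known exactly. Their poses are not given: they have to be found in the camera images.
- water_knob (a joint): Bar knob of the water valve, plain black plastic, on top of the valve block. Value in rad: 0 fully open, 4.2 at the off stop; it grows as the knob is turned clockwise seen from above, and is already partly turned at the start. It needs about 0.08 N m and stays where it is left.
- knob_grip (a point): On the bar knob's axis, 76 mm above the counter: where to grip. Black bar 66 mm long, 14 mm wide, 55 to 90 mm above the counter, on a 66 mm disc (43 to 55 mm). Site x runs along the bar to its pointer end (white line; tab to 45 mm from the axis), z up; turns with the knob. When off, the pointer points along the block's -x, its tab at a steel pin (9 mm wide, 12 mm high, 40 mm from the axis).
- valve_block: Fixed steel block 100 mm (x) by 190 mm (y) by 40 mm high; origin at the centre of its underside, z up. The bar knob's axis is at y = +45 mm and the small round knob's at y = -48 mm, both at x = 0.
- round_knob_mark (a point): Mark on top of the small round knob (flow trim, black, 44 mm diameter, top 62 mm above the counter), 18 mm from its axis; it turns with it. To be left as it is.
- tray: Fixed steel drip tray, 200 mm (x) by 160 mm (y) by 40 mm high; origin at the centre of its underside, z up. Its pocket, centred on the origin, is 156 mm (x) by 116 mm (y), straight-sided, 12 mm deep from rim to a 10 mm wide ledge all round at z = 28 mm. In the middle of its -x end a black key block 25 mm (x) by 30 mm (y) stands in the pocket (x = -78 to -53 mm), level with the rim.
- tray_pocket (a point): Centre of the pocket at ledge height, 28 mm above the counter; a seated cover's origin comes here, with the cover's x along the tray's x.
- cover: Loose slotted steel grate, about 0.4 kg, 150 mm (x) by 110 mm (y) by 12 mm thick, flat on the counter; origin at the centre of its underside, z up. A notch 28 mm (x) by 36 mm (y) in the middle of its -x end goes over the tray's key block: it fits one way only, its top flush with the rim. On top a black rib handle 70 mm long (x), 14 mm wide, z = 12 to 46 mm, centred at x = 4 mm, y = 0.
- cup_stack: Stack of upside-down paper cups, 86 mm diameter, 188 mm high, behind the tray; origin at the centre of its underside. Bystander.
- jar: Closed amber jar, 60 mm diameter, 105 mm high, behind the valve block; origin at the centre of its underside. Bystander.
- pitcher: Steel milk pitcher, mug-shaped, 80 mm diameter, 100 mm high, handle towards its own +y; origin at the centre of its underside. Bystander.
- tamper: Dark steel coffee tamper standing on its base, 58 mm diameter, 102 mm high; origin at the centre of its underside. Bystander.
Mind the look-alikes: they are no part of the job. What is shaped like the valve_block but green is not meant.

How it is judged:
By the outcome, as a careful person would: the job done as asked, in the order asked, and still so for the second after the job is handed in, with the robot touching nothing.
It also fails if it takes over 69 s, if anything falls off the work surface, if the arm or the gripper's body presses on something with over 40 N, if the wrist force passes 120 N, or if a joint passes its speed limit or range.

## Working session

There is one attempt and no reset: what is moved stays moved. The work goes in short steps, Python scripts to look and compute and a tool call to move; the robot and the scene stay as the last step left them, time stands still between calls to the robot, and variables do not carry over. Pictures are saved under pics/ and viewed, at most 10 in all, crops included, and the job is handed in when it is done.

Besides the shell and the picture viewer there is one more tool, called after ">>>" by a JSON object that holds its "fn" and its "kwargs", one argument or row to a line. arm_command: Moves the arm, as the interface text tells. Shifts and turns lie within -1 to 1; 1 stands for 40 mm of shift or 30 degrees of turn. Its arguments: {"type":"object","properties":{"increments":{"type":"array"}},"required":["increments"]}

```bash
mkdir -p pics
python3 - <<'E'
from bench import sensors, eyes
import cv2,numpy as np
for n in("top","side"):
    f=eyes.grab_frame(n); cv2.imwrite(f"pics/{n}0.png",f["image"]); np.savez(f"{n}0.npz",**f)
    print(n,f["fx"],f["cx"],f["cy"],np.round(f["extrinsics"],3).tolist())
s=sensors.get_state();print(s)
E
```

```text
top 409.5743079456759 285.4573828532699 207.55324944849758 [[0.028, -0.992, 0.121, 430.607], [-0.999, -0.031, -0.018, 99.231], [0.021, -0.121, -0.992, 1062.915], [0.0, 0.0, 0.0, 1.0]]
side 381.1669800073886 277.7497830079606 205.02678960425774 [[0.997, -0.062, 0.05, 468.538], [-0.08, -0.728, 0.681, -690.979], [-0.006, -0.682, -0.731, 918.243], [0.0, 0.0, 0.0, 1.0]]
{'clock': 0.1, 'q': array([ 1.08937312e+00,  4.91480705e-01,  1.55938743e+00, -1.16979405e-05,
        1.09173116e+00, -1.05640316e-01]), 'joint_vel': array([ 0.00041851, -0.00122715, -0.00255408,  0.00012624,  0.00011028,
       -0.00084109]), 'tau': array([ 2.69816344e-03, -6.13624191e+01, -2.58609152e+01,  6.94494392e-02,
        4.69990948e-02, -8.14737461e-06]), 'ee_pos': array([229.2765323 , 581.18688979, 214.13210456]), 'eef_rot': array([ 1.86785194e-01,  9.82400650e-01, -4.83293454e-04, -1.40660750e-04]), 'force': array([-0.27808494, -0.8996958 , -0.23380554]), 'moment': array([-0.02172282, -0.00144292,  0.00898464]), 'gripper_force': 0.0, 'gripper_width': 95.28353114675178}
```

View pics/top0.png

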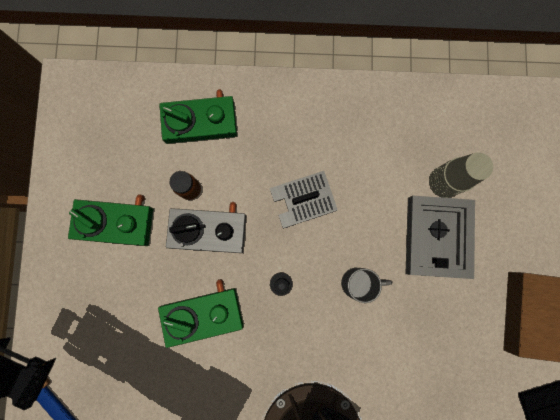

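View pics/side0.png

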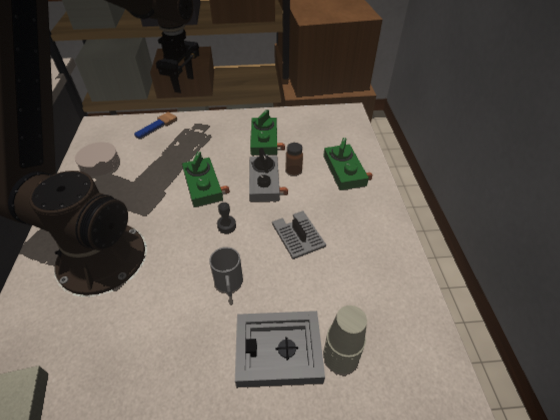

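The top view shows five candidates for the valve block. Four are green, at (198,118), (110,222), (200,316) and their lids. The steel grey one at (205,230) fits the description. The cover is at (305,200) with its notch to the left, and the tray is at (440,237) with its key at (440,262). I'll confirm in one enlarged crop and measure.

```bash
cat > h.py <<'E'
import numpy as np,cv2
def ray(f,u,v,z):
    E=f["extrinsics"];d=E[:3,:3]@np.array([(u-f["cx"])/f["fx"],(v-f["cy"])/f["fy"],1.])
    o=E[:3,3];return (o+d*(z-o[2])/d[2])[:2]
def cloud(f):
    v,u=np.mgrid[:420,:560];D=f["depth"].astype(float)
    P=np.stack([(u-f["cx"])/f["fx"]*D,(v-f["cy"])/f["fy"]*D,D],-1)
    return P@f["extrinsics"][:3,:3].T+f["extrinsics"][:3,3]
def rect(f,box,lo,hi,z):
    "min-area rectangle of the pixels in box with height lo..hi, cast on plane z"
    P=cloud(f);u0,v0,u1,v1=box;m=np.zeros(P.shape[:2],bool);m[v0:v1,u0:u1]=1
    m&=(P[...,2]>lo)&(P[...,2]<hi)&(f["depth"]>0);vs,us=np.nonzero(m)
    W=np.array([ray(f,u,v,z) for u,v in zip(us,vs)],np.float32)
    return cv2.minAreaRect(W),np.median(P[m][:,2]),len(W),W.mean(0)
E
python3 - <<'E'
from h import *
f=dict(np.load("top0.npz"))
for n,box,lo,hi,z in[("block",(160,200,250,260),33,47,40),("bar",(160,200,215,260),75,100,90),("round",(210,215,240,250),55,70,62),("cover",(265,165,345,232),6,20,12),("handle",(285,180,330,212),30,60,46),("tray",(400,190,482,285),33,47,40),("stack",(425,145,500,202),160,210,188),("pitcher",(335,260,400,305),85,115,100),("jar",(160,165,210,202),90,120,105),("tamper",(265,268,296,300),85,120,102)]:
    print(n,rect(f,box,lo,hi,z))
a=cv2.resize(f["image"][195:265,155:255],None,fx=4,fy=4,interpolation=2)
b=cv2.resize(f["image"][165:235,260:360],None,fx=4,fy=4,interpolation=2)
c=cv2.resize(f["image"][190:290,400:485],(400,470),interpolation=2)
cv2.imwrite("pics/crop1.png",np.hstack([np.vstack([a,b])[:560],np.vstack([c,np.zeros((90,400,3),np.uint8)])]))
E
```

```text
block (((492.80291748046875, 278.7752990722656), (189.60992431640625, 99.68400573730469), 87.82911682128906), np.float64(39.966325100670815), 2161, array([491.8801 , 269.78302], dtype=float32))
bar (((494.1242980957031, 322.8616943359375), (15.233526229858398, 67.25562286376953), 10.764967918395996), np.float64(89.38864721527227), 181, array([494.20816, 322.73434], dtype=float32))
round (((490.7475891113281, 230.77491760253906), (39.02306365966797, 41.440006256103516), 1.7264975309371948), np.float64(61.1914614170106), 241, array([490.6537, 230.9248], dtype=float32))
cover (((579.851806640625, 34.25468444824219), (148.09423828125, 170.22157287597656), 5.302481651306152), np.float64(11.648514347772675), 2096, array([584.23254 ,  31.720844], dtype=float32))
handle (((583.92041015625, 31.735206604003906), (15.192205429077148, 69.56810760498047), 20.323530197143555), np.float64(45.15739712165987), 166, array([583.5235  ,  32.236225], dtype=float32))
tray (((503.93963623046875, -315.7130126953125), (162.4858856201172, 217.79200744628906), 87.73844909667969), np.float64(39.34478463253032), 2482, array([ 491.33017, -315.88367], dtype=float32))
stack (((640.527099609375, -331.98455810546875), (65.87062072753906, 76.55551147460938), 44.985416412353516), np.float64(186.51582486605196), 818, array([ 639.8349 , -332.05695], dtype=float32))
pitcher (((371.59051513671875, -106.99327087402344), (84.00948333740234, 79.5758056640625), 55.99468994140625), np.float64(98.1911327832924), 262, array([ 371.9134 , -108.98325], dtype=float32))
jar (((602.0009155273438, 331.6861267089844), (54.53327941894531, 49.70063018798828), 47.14384460449219), np.float64(104.45857413460931), 413, array([601.4743 , 331.21353], dtype=float32))
tamper (((365.9112854003906, 86.69742584228516), (32.49589920043945, 30.75972557067871), 47.00034713745117), np.float64(98.66622023828609), 167, array([365.9621,  86.9475], dtype=float32))
```

View pics/crop1.png

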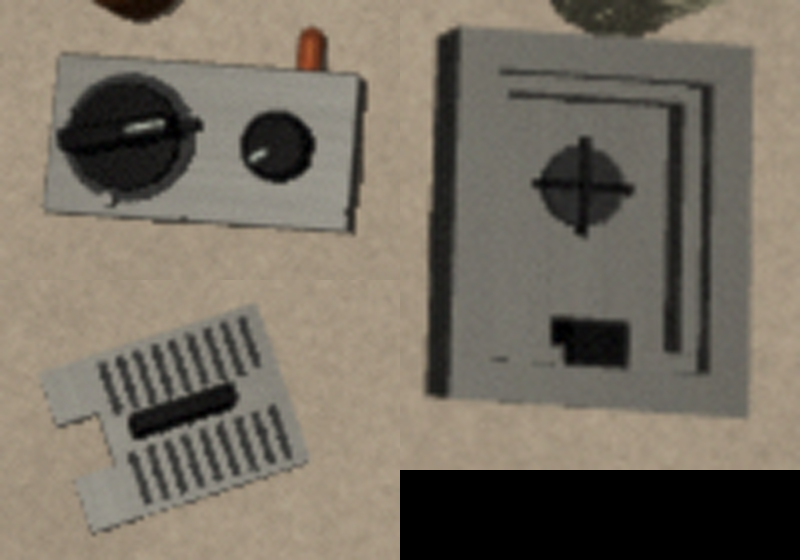

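The grey steel block is confirmed. Its pointer (white line) points right, towards world -y, and the pin is at the bottom, towards world -x. The knob axis at (494, 323) agrees with the block rectangle, and the angle still to turn is about 103° clockwise. Next I move above the knob.

>>> {"fn": "arm_command", "kwargs": {
  "increments": [
    [[-0.85, -0.36, 0], [0, 0, 0], -1],
    [[-0.85, -0.36, 0], [0, 0, 0], -1],
    [[-0.85, -0.36, 0], [0, 0, 0], -1],
    [[-0.85, -0.36, 0], [0, 0, 0], -1],
    [[-0.85, -0.36, 0], [0, 0, 0], -1]
  ]
}}

```text
clock: 0.6
ee_pos: [361.8, 450.8, 214.4]
eef_rot: [0.187, 0.982, -0.0, -0.0]
force: [0.4, -0.2, 0.9]
gripper_width: 94.9
gripper_force: 0.0
```

>>> {"fn": "arm_command", "kwargs": {
  "increments": [
    [[-0.85, -0.36, 0], [0, 0, 0], -1],
    [[-0.85, -0.36, 0], [0, 0, 0], -1],
    [[-0.85, -0.36, 0], [0, 0, 0], -1],
    [[-0.85, -0.36, 0], [0, 0, 0], -1],
    [[-0.85, -0.36, 0], [0, 0, 0], -1]
  ]
}}

```text
clock: 1.1
ee_pos: [493.6, 321.4, 214.4]
eef_rot: [0.187, 0.982, -0.0, -0.0]
force: [-0.3, -0.3, -0.1]
gripper_width: 95.2
gripper_force: 0.0
```

>>> {"fn": "arm_command", "kwargs": {
  "increments": [
    [[0, 0, 0], [0, 0, 0.275], -1],
    [[0, 0, 0], [0, 0, 0.275], -1],
    [[0, 0, 0], [0, 0, 0.275], -1],
    [[0, 0, 0], [0, 0, 0.275], -1]
  ]
}}

```text
clock: 1.5
ee_pos: [492.7, 322.5, 214.3]
eef_rot: [0.461, 0.887, -0.0, -0.0]
force: [-0.5, -0.5, -0.8]
gripper_width: 95.1
gripper_force: 0.0
```

>>> {"fn": "arm_command", "kwargs": {
  "increments": [
    [[0, 0, 0], [0, 0, 0.275], -1],
    [[0, 0, 0], [0, 0, 0.275], -1],
    [[0, 0, 0], [0, 0, 0.275], -1],
    [[0, 0, 0], [0, 0, 0], -1]
  ]
}}

```text
clock: 1.9
ee_pos: [492.7, 322.6, 214.4]
eef_rot: [0.639, 0.769, -0.0, -0.0]
force: [-0.5, -0.0, 0.6]
gripper_width: 95.0
gripper_force: 0.0
```

>>> {"fn": "arm_command", "kwargs": {
  "increments": [
    [[0.01, 0.04, 0.8], [0, 0, 0], -1],
    [[0, 0, 0.8], [0, 0, 0], -1],
    [[0, 0, 0.8], [0, 0, 0], -1],
    [[0, 0, 0.8], [0, 0, 0], -1],
    [[0, 0, 0.68], [0, 0, 0], -1]
  ]
}}

```text
clock: 2.4
ee_pos: [493.9, 323.2, 57.7]
eef_rot: [0.636, 0.772, -0.0, -0.0]
force: [0.2, 0.4, -0.2]
gripper_width: 95.1
gripper_force: 0.0
```

>>> {"fn": "arm_command", "kwargs": {
  "increments": [
    [[0, 0, 0], [0, 0, 0], 1],
    [[0, 0, 0], [0, 0, 0], 1],
    [[0, 0, 0], [0, 0, 0], 1],
    [[0, 0, 0], [0, 0, 0], 1],
    [[0, 0, 0], [0, 0, 0], 1]
  ]
}}

```text
clock: 2.9
ee_pos: [494.7, 323.6, 60.6]
eef_rot: [0.638, 0.77, 0.001, 0.0]
force: [-0.3, 0.2, -0.4]
gripper_width: 60.2
gripper_force: 0.0
```

>>> {"fn": "arm_command", "kwargs": {
  "increments": [
    [[0, 0, 0], [0, 0, 0], 1],
    [[0, 0, 0], [0, 0, 0], 1],
    [[0, 0, 0], [0, 0, 0], 1],
    [[0, 0, 0], [0, 0, 0], 1],
    [[0, 0, 0], [0, 0, 0], 1]
  ]
}}

```text
clock: 3.4
ee_pos: [494.3, 323.4, 59.4]
eef_rot: [0.638, 0.77, 0.0, -0.0]
force: [0.1, -0.3, 0.2]
gripper_width: 20.5
gripper_force: 0.0
```

>>> {"fn": "arm_command", "kwargs": {
  "increments": [
    [[0, 0, 0], [0, 0, 0], 1],
    [[0, 0, 0], [0, 0, 0], 1],
    [[0, 0, 0], [0, 0, 0], 1]
  ]
}}

```text
clock: 3.7
ee_pos: [494.7, 323.5, 59.4]
eef_rot: [0.638, 0.77, 0.0, 0.0]
force: [3.9, 0.7, -2.9]
gripper_width: 14.2
gripper_force: 30.0
```

>>> {"fn": "arm_command", "kwargs": {
  "increments": [
    [[0, 0, 0], [0, 0, 0.2], 1],
    [[0, 0, 0], [0, 0, 0.2], 1],
    [[0, 0, 0], [0, 0, 0.2], 1],
    [[0, 0, 0], [0, 0, 0.2], 1],
    [[0, 0, 0], [0, 0, 0.2], 1]
  ]
}}

```text
clock: 4.2
ee_pos: [494.3, 323.5, 59.4]
eef_rot: [0.817, 0.577, 0.0, -0.0]
force: [1.4, 0.6, -0.3]
gripper_width: 13.7
gripper_force: 30.0
```

>>> {"fn": "arm_command", "kwargs": {
  "increments": [
    [[0, 0, 0], [0, 0, 0.2], 1],
    [[0, 0, 0], [0, 0, 0.2], 1],
    [[0, 0, 0], [0, 0, 0.2], 1],
    [[0, 0, 0], [0, 0, 0.2], 1],
    [[0, 0, 0], [0, 0, 0.2], 1]
  ]
}}

```text
clock: 4.7
ee_pos: [494.1, 323.6, 59.4]
eef_rot: [0.938, 0.346, -0.0, -0.0]
force: [0.1, 2.5, -0.6]
gripper_width: 14.0
gripper_force: 30.0
```

>>> {"fn": "arm_command", "kwargs": {
  "increments": [
    [[0, 0, 0], [0, 0, 0.2], 1],
    [[0, 0, 0], [0, 0, 0.2], 1],
    [[0, 0, 0], [0, 0, 0.2], 1],
    [[0, 0, 0], [0, 0, 0.2], 1],
    [[0, 0, 0], [0, 0, 0.2], 1]
  ]
}}

```text
clock: 5.2
ee_pos: [494.0, 323.9, 59.4]
eef_rot: [0.996, 0.091, -0.0, -0.0]
force: [-1.0, 4.8, -0.4]
gripper_width: 13.8
gripper_force: 30.0
```

```bash
python3 -c "
from bench import sensors
s=sensors.get_state();print(s['q'],s['force'],s['moment'],s['ee_pos'],s['eef_rot'])"
```

```text
[4.68254636e-01 6.35903415e-01 1.78610140e+00 1.16267655e-03
 7.19567037e-01 1.85531152e+00] [-0.99965345  4.82973322 -0.41141215] [0.85612693 0.2989777  0.12770321] [493.95407383 323.91098818  59.42555284] [ 9.95822886e-01  9.13051595e-02 -1.31153992e-04 -3.60144008e-04]
```

>>> {"fn": "arm_command", "kwargs": {
  "increments": [
    [[0, 0, 0], [0, 0, 0.1], 1],
    [[0, 0, 0], [0, 0, 0.1], 1],
    [[0, 0, 0], [0, 0, 0.1], 1],
    [[0, 0, 0], [0, 0, 0], 1]
  ]
}}

```text
clock: 5.6
ee_pos: [493.9, 324.0, 59.4]
eef_rot: [1.0, 0.014, -0.0, -0.0]
force: [-0.5, 5.8, -0.6]
gripper_width: 14.0
gripper_force: 30.0
```

```bash
python3 -c "
from bench import sensors
s=sensors.get_state();print(s['q'][5],s['force'],s['moment'],s['ee_pos'],s['eef_rot'])"
```

```text
2.010058278991686 [-0.52125187  5.76128945 -0.57271993] [ 0.90893854  0.29819633 -0.04561433] [493.92587369 323.99621479  59.42544931] [ 9.99901796e-01  1.40065678e-02 -1.72806201e-04 -4.30571625e-04]
```

>>> {"fn": "arm_command", "kwargs": {
  "increments": [
    [[0, 0, 0], [0, 0, 0.1], 1],
    [[0, 0, 0], [0, 0, 0.06], 1],
    [[0, 0, 0], [0, 0, 0], 1],
    [[0, 0, 0], [0, 0, 0], 1]
  ]
}}

```text
clock: 6.0
ee_pos: [494.0, 324.0, 59.5]
eef_rot: [1.0, -0.026, -0.0, -0.0]
force: [-1.0, 5.5, -0.6]
gripper_width: 14.0
gripper_force: 30.0
```

```bash
python3 -c "
from bench import sensors
s=sensors.get_state();print(s['q'][5],s['force'],s['moment'],s['ee_pos'],s['eef_rot'])"
```

```text
2.091503763908992 [-0.96789875  5.46780809 -0.63293749] [0.98998473 0.26383099 0.4183383 ] [493.97154012 324.04042648  59.45231191] [ 9.99649796e-01 -2.64606824e-02 -2.91905624e-05 -3.42944805e-04]
```

>>> {"fn": "arm_command", "kwargs": {
  "increments": [
    [[0, 0, 0], [0, 0, 0.05], 1],
    [[0, 0, 0], [0, 0, 0], 1],
    [[0, 0, 0], [0, 0, 0], 1]
  ]
}}

```text
clock: 6.3
ee_pos: [494.0, 324.0, 59.4]
eef_rot: [0.999, -0.039, -0.0, -0.0]
force: [-1.0, 5.5, -0.9]
gripper_width: 14.5
gripper_force: 30.7
```

```bash
python3 -c "
from bench import sensors
s=sensors.get_state();print(s['q'][5],s['force'],s['moment'],s['ee_pos'],s['eef_rot'])"
```

```text
2.117189564649254 [-1.02971167  5.53306659 -0.91671283] [0.94406704 0.32192697 0.79260655] [493.95376295 324.0008946   59.44646751] [ 9.99233698e-01 -3.91403234e-02 -1.25287210e-05 -2.26198434e-04]
```

The turning moment climbed from 0.05 to 0.79 N m at the expected angle, so the knob is at its stop. I release and lift.

>>> {"fn": "arm_command", "kwargs": {
  "increments": [
    [[0, 0, 0], [0, 0, 0], -1],
    [[0, 0, 0], [0, 0, 0], -1],
    [[0, 0, 0], [0, 0, 0], -1],
    [[0, 0, 0], [0, 0, 0], -1],
    [[0, 0, 0], [0, 0, 0], -1]
  ]
}}

```text
clock: 6.8
ee_pos: [494.3, 323.3, 59.4]
eef_rot: [0.999, -0.04, -0.0, -0.0]
force: [0.2, -0.0, -0.5]
gripper_width: 49.1
gripper_force: 0.0
```

>>> {"fn": "arm_command", "kwargs": {
  "increments": [
    [[0, 0, -0.5], [0, 0, 0], -1],
    [[0, 0, -0.9], [0, 0, 0], -1],
    [[0, 0, -0.9], [0, 0, 0], -1],
    [[0, 0, -0.9], [0, 0, 0], -1],
    [[0, 0, -0.9], [0, 0, 0], -1]
  ]
}}

```text
clock: 7.3
ee_pos: [494.1, 323.2, 225.0]
eef_rot: [0.999, -0.04, -0.0, -0.0]
force: [-0.1, -0.0, -1.0]
gripper_width: 89.1
gripper_force: 0.0
```

>>> {"fn": "arm_command", "kwargs": {
  "increments": [
    [[0, 0, 0], [0, 0, -0.28], -1],
    [[0, 0, 0], [0, 0, -0.28], -1],
    [[0, 0, 0], [0, 0, -0.28], -1],
    [[0, 0, 0], [0, 0, -0.28], -1],
    [[0, 0, 0], [0, 0, -0.28], -1]
  ]
}}

```text
clock: 7.8
ee_pos: [494.2, 323.3, 223.4]
eef_rot: [0.946, 0.324, -0.0, -0.0]
force: [0.4, 1.0, 0.0]
gripper_width: 94.7
gripper_force: 0.0
```

>>> {"fn": "arm_command", "kwargs": {
  "increments": [
    [[0, 0, 0], [0, 0, -0.28], -1],
    [[0, 0, 0], [0, 0, -0.28], -1],
    [[0, 0, 0], [0, 0, -0.28], -1],
    [[0, 0, 0], [0, 0, -0.28], -1],
    [[0, 0, 0], [0, 0, -0.28], -1]
  ]
}}

```text
clock: 8.3
ee_pos: [494.2, 323.2, 223.4]
eef_rot: [0.767, 0.641, -0.0, -0.0]
force: [0.2, -0.2, -0.4]
gripper_width: 95.3
gripper_force: 0.0
```

>>> {"fn": "arm_command", "kwargs": {
  "increments": [
    [[0, 0, 0], [0, 0, -0.28], -1],
    [[0, 0, 0], [0, 0, -0.28], -1],
    [[0, 0, 0], [0, 0, -0.28], -1],
    [[0, 0, 0], [0, 0, -0.28], -1],
    [[0, 0, 0], [0, 0, 0], -1]
  ]
}}

```text
clock: 8.8
ee_pos: [494.2, 323.3, 223.4]
eef_rot: [0.551, 0.835, -0.0, -0.0]
force: [-0.1, -0.4, -0.8]
gripper_width: 95.2
gripper_force: 0.0
```

Now I check the knob and refine the cover and tray measurements.

Run:
```python
from h import *
from bench import eyes
g=eyes.grab_frame("side"); t=eyes.grab_frame("top")
a=cv2.resize(g["image"][140:210,235:315],None,fx=5,fy=5,interpolation=2)
b=cv2.resize(t["image"][195:265,155:235],None,fx=5,fy=5,interpolation=2)
cv2.imwrite("pics/knob.png",np.hstack([a,b]))
f=dict(np.load("top0.npz"))
def linecorners(f,box,lo,hi,z,name):
    P=cloud(f);m=np.zeros((420,560),np.uint8);u0,v0,u1,v1=box
    m[v0:v1,u0:u1]=255;hs=cv2.cvtColor(f["image"],cv2.COLOR_BGR2HSV)
    m[(P[...,2]<lo)|(P[...,2]>hi)|(hs[...,1]>45)]=0
    m=cv2.morphologyEx(m,cv2.MORPH_CLOSE,np.ones((5,5)))
    m=cv2.morphologyEx(m,cv2.MORPH_OPEN,np.ones((3,3)))
    c=max(cv2.findContours(m,0,1)[0],key=cv2.contourArea)
    W=np.array([ray(f,u,v,z) for u,v in c[:,0]],np.float32)
    r=cv2.minAreaRect(W);print(name,np.round(r[0],1),np.round(r[1],1),round(r[2],2))
    ap=cv2.approxPolyDP(W,8,True)[:,0];print(np.round(ap).astype(int).tolist())
for F,n in((f,"top"),(dict(np.load("side0.npz")),"side")):
    for nm,bx,lo,hi,z in((("cover",(262,160,350,235),4,22,12),("tray",(400,190,482,285),33,47,40)) if n=="top" else (("cover",(265,205,335,262),4,22,12),("tray",(230,300,330,395),33,47,40))):
        linecorners(F,bx,lo,hi,z,n+" "+nm)
    # key (dark) blob and black handle
    for nm,bx,z in((("key",(425,250,455,275),40),("handle",(285,180,330,212),46)) if n=="top" else (("key",(240,332,264,362),40),("handle",(285,212,312,245),40))):
        u0,v0,u1,v1=bx;d=(F["image"][v0:v1,u0:u1].max(2)<45).astype(np.uint8)
        c=max(cv2.findContours(d,0,1)[0],key=cv2.contourArea)[:,0]+[u0,v0]
        W=np.array([ray(F,u,v,z) for u,v in c],np.float32);r=cv2.minAreaRect(W);print(n,nm,np.round(r[0],1),np.round(r[1],1),round(r[2],1))
print("handle side",rect(dict(np.load("side0.npz")),(280,205,318,250),42,52,46)[0])
```

```text
top cover [583.5  34.7] [110.6 150. ] 20.09
[[658, -15], [609, 122], [578, 111], [574, 80], [550, 76], [542, 97], [509, 85], [557, -51]]
top tray [ 494.9 -315.3] [162.4 199.8] 87.84
[[595, -240], [399, -233], [394, -391], [590, -399]]
top key [ 429.4 -307.5] [22.3 38.1] 1.6
top handle [582.4  32.5] [16.  68.6] 20.3
side cover [585.  31.] [122.6 163.3] 18.02
[[609, 115], [587, 117], [574, 93], [586, 88], [607, 29], [601, 3], [586, 8], [566, 73], [547, 74], [539, 92], [507, 82], [555, -59], [657, -24], [646, 42], [632, 51]]
side tray [ 500.6 -320.3] [162.6 213.8] 87.8
[[595, -243], [398, -237], [393, -396], [589, -404], [591, -362], [606, -357], [591, -334]]
side key [ 430.4 -322.1] [41.2 23.5] 88.7
side handle [582.9  22. ] [23.3 83.1] 20.6
handle side ((583.0768432617188, 26.476482391357422), (13.879504203796387, 70.95084381103516), 19.764644622802734)
```

View pics/knob.png

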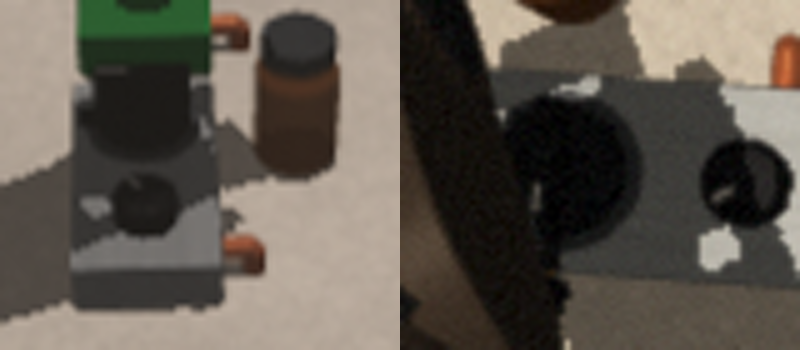

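The arm hides the bar knob here, so I'll look again later. Cover and tray sizes agree with the given ones: 150×111 and 200×162. I move over the cover handle.

>>> {"fn": "arm_command", "kwargs": {
  "increments": [
    [[-0.84, -0.09, 0], [0, 0, 0], -1],
    [[-0.84, -0.09, 0], [0, 0, 0], -1],
    [[-0.84, -0.09, 0], [0, 0, 0], -1],
    [[-0.84, -0.09, 0], [0, 0, 0], -1],
    [[-0.84, -0.09, 0], [0, 0, 0], -1]
  ]
}}

```text
clock: 9.4
ee_pos: [543.7, 160.4, 223.5]
eef_rot: [0.554, 0.833, 0.0, 0.0]
force: [1.4, -0.1, -0.1]
gripper_width: 95.6
gripper_force: 0.0
```

>>> {"fn": "arm_command", "kwargs": {
  "increments": [
    [[-0.84, -0.09, 0], [0, 0, 0], -1],
    [[-0.84, -0.09, 0], [0, 0, 0], -1],
    [[-0.84, -0.09, 0], [0, 0, 0], -1],
    [[-0.84, -0.09, 0], [0, 0, 0], -1],
    [[0, 0, 0], [0, 0, 0.1], -1]
  ]
}}

```text
clock: 9.9
ee_pos: [583.6, 29.0, 223.3]
eef_rot: [0.577, 0.817, -0.0, 0.0]
force: [-1.4, -0.2, -0.2]
gripper_width: 95.0
gripper_force: 0.0
```

>>> {"fn": "arm_command", "kwargs": {
  "increments": [
    [[0, 0, 0.8], [0, 0, 0], -1],
    [[0, 0, 0.8], [0, 0, 0], -1],
    [[0, 0, 0.8], [0, 0, 0], -1],
    [[0, 0, 0], [0, 0, 0], -1]
  ]
}}

```text
clock: 10.3
ee_pos: [580.9, 32.4, 124.1]
eef_rot: [0.575, 0.818, -0.002, -0.003]
force: [0.5, -0.4, 1.3]
gripper_width: 95.4
gripper_force: 0.0
```

Run:
```python
from h import *
from bench import eyes,sensors
t=eyes.grab_frame("top")
s=sensors.get_state();print(s['ee_pos'],s['eef_rot'],np.degrees(2*np.arctan2(s['eef_rot'][1],s['eef_rot'][0]))-90)
a=cv2.resize(t["image"][195:265,155:235],None,fx=5,fy=5,interpolation=2)
b=cv2.resize(t["image"][165:235,260:340],None,fx=5,fy=5,interpolation=2)
cv2.imwrite("pics/knob2.png",np.hstack([a,b]))
print(rect(t,(160,200,215,260),75,100,90)[0])
```

```text
[582.08839531  32.37646168 126.39428038] [ 5.74580117e-01  8.18446724e-01 -8.16342881e-04 -1.40809637e-03] 19.859427828658212
((494.581787109375, 322.37469482421875), (17.0083065032959, 64.57862091064453), 88.54035949707031)
```

View pics/knob2.png

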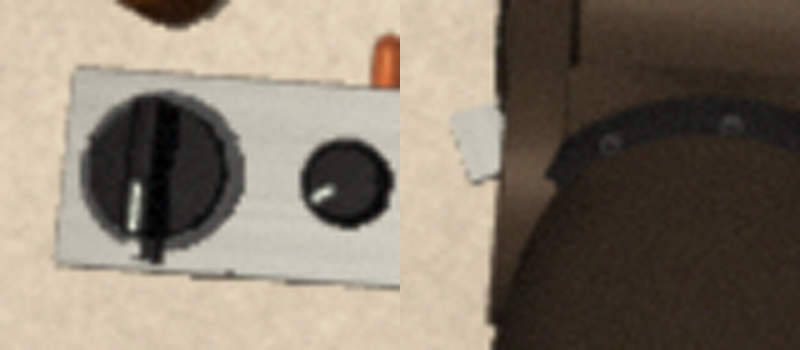

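The left half shows the bar knob with its pointer down, along block -x, and the tab at the pin at (150,258). The knob is off, and the round knob's mark is unchanged. I lower onto the handle and grip.

>>> {"fn": "arm_command", "kwargs": {
  "increments": [
    [[-0.03, 0.03, 0.7], [0, 0, 0], -1],
    [[0, 0, 0.7], [0, 0, 0], -1],
    [[0, 0, 0.7], [0, 0, 0], -1],
    [[0, 0, 0.4], [0, 0, 0], -1],
    [[0, 0, 0.2], [0, 0, 0], 0]
  ]
}}

```text
clock: 10.85
ee_pos: [584.9, 31.7, 19.8]
eef_rot: [0.574, 0.819, 0.0, 0.0]
force: [0.3, -0.6, 0.3]
gripper_width: 91.1
gripper_force: 0.0
```

>>> {"fn": "arm_command", "kwargs": {
  "increments": [
    [[0, 0, 0], [0, 0, 0], 1],
    [[0, 0, 0], [0, 0, 0], 1],
    [[0, 0, 0], [0, 0, 0], 1],
    [[0, 0, 0], [0, 0, 0], 1],
    [[0, 0, 0], [0, 0, 0], 1]
  ]
}}

```text
clock: 11.35
ee_pos: [584.5, 31.7, 20.0]
eef_rot: [0.574, 0.819, 0.0, 0.0]
force: [0.8, -0.3, 0.6]
gripper_width: 52.8
gripper_force: 0.0
```

>>> {"fn": "arm_command", "kwargs": {
  "increments": [
    [[0, 0, 0], [0, 0, 0], 1],
    [[0, 0, 0], [0, 0, 0], 1],
    [[0, 0, 0], [0, 0, 0], 1],
    [[0, 0, 0], [0, 0, 0], 1],
    [[0, 0, 0], [0, 0, 0], 1]
  ]
}}

```text
clock: 11.85
ee_pos: [584.3, 31.7, 19.4]
eef_rot: [0.573, 0.819, 0.0, 0.0]
force: [-1.6, -0.2, -0.7]
gripper_width: 13.5
gripper_force: 30.0
```

>>> {"fn": "arm_command", "kwargs": {
  "increments": [
    [[0, 0, 0], [0, 0, 0], 1],
    [[0, 0, 0], [0, 0, 0], 1],
    [[0, 0, 0], [0, 0, 0], 1]
  ]
}}

```text
clock: 12.15
ee_pos: [584.3, 31.7, 19.4]
eef_rot: [0.573, 0.819, 0.0, 0.0]
force: [0.9, 0.6, -0.3]
gripper_width: 13.8
gripper_force: 30.0
```

```bash
python3 -c "
from bench import sensors
import numpy as np
s=sensors.get_state();print(s['clock'],s['gripper_force'],s['force'],s['ee_pos'],s['eef_rot'],np.degrees(2*np.arctan2(s['eef_rot'][1],s['eef_rot'][0]))-90)"
```

```text
12.15 29.999964237213135 [ 0.94044522  0.63051933 -0.27155403] [584.31951841  31.67373457  19.4101664 ] [5.73457793e-01 8.19235102e-01 8.12004437e-05 2.78691360e-05] 20.01659591324308
```

>>> {"fn": "arm_command", "kwargs": {
  "increments": [
    [[0, 0, -0.3], [0, 0, 0], 1],
    [[0, 0, -0.8], [0, 0, 0], 1],
    [[0, 0, -0.9], [0, 0, 0], 1],
    [[0, 0, -0.9], [0, 0, 0], 1],
    [[0, 0, -0.7], [0, 0, 0], 1]
  ]
}}

```text
clock: 12.65
ee_pos: [584.0, 31.7, 166.1]
eef_rot: [0.573, 0.819, 0.0, 0.0]
force: [0.5, 0.9, -4.1]
gripper_width: 13.8
gripper_force: 30.0
```

>>> {"fn": "arm_command", "kwargs": {
  "increments": [
    [[0, 0, 0], [0, 0, -0.2], 1],
    [[0, 0, 0], [0, 0, -0.2], 1],
    [[0, 0, 0], [0, 0, -0.2], 1],
    [[0, 0, 0], [0, 0, -0.2], 1],
    [[0, 0, 0], [0, 0, -0.2], 1]
  ]
}}

```text
clock: 13.15
ee_pos: [583.7, 31.7, 163.9]
eef_rot: [0.34, 0.94, -0.0, -0.0]
force: [-0.8, -0.3, -3.7]
gripper_width: 13.9
gripper_force: 30.0
```

>>> {"fn": "arm_command", "kwargs": {
  "increments": [
    [[0, 0, 0], [0, 0, -0.2], 1],
    [[0, 0, 0], [0, 0, -0.2], 1],
    [[0, 0, 0], [0, 0, -0.2], 1],
    [[0, 0, 0], [0, 0, -0.2], 1],
    [[0, 0, 0], [0, 0, -0.2], 1]
  ]
}}

```text
clock: 13.65
ee_pos: [583.7, 31.7, 163.8]
eef_rot: [0.085, 0.996, 0.0, -0.0]
force: [-0.2, -0.6, -4.9]
gripper_width: 14.0
gripper_force: 30.0
```

>>> {"fn": "arm_command", "kwargs": {
  "increments": [
    [[0, 0, 0], [0, 0, -0.2], 1],
    [[0, 0, 0], [0, 0, -0.06], 1],
    [[0, 0, 0], [0, 0, 0], 1]
  ]
}}

```text
clock: 13.95
ee_pos: [583.8, 31.7, 163.8]
eef_rot: [0.019, 1.0, 0.0, -0.0]
force: [1.2, 1.0, -5.4]
gripper_width: 14.0
gripper_force: 30.0
```

```bash
python3 -c "
from bench import sensors
import numpy as np
s=sensors.get_state();print(s['clock'],s['gripper_force'],s['force'],s['ee_pos'],s['eef_rot'],np.degrees(2*np.arctan2(s['eef_rot'][1],s['eef_rot'][0]))-90,s['q'])"
```

```text
13.95 29.998691976070404 [ 1.1674013   0.95710467 -5.3726547 ] [583.82225265  31.66052436 163.79973406] [ 1.88893339e-02  9.99821544e-01  4.50871885e-05 -2.66977591e-04] 87.83531295647177 [-5.88067556e-02  4.89849029e-01  1.71704298e+00  8.54868285e-05
  9.35237773e-01 -1.59187293e+00]
```

>>> {"fn": "arm_command", "kwargs": {
  "increments": [
    [[0.45, -0.4, 0], [0, 0, 0], 1],
    [[0.45, -0.7, 0], [0, 0, 0], 1],
    [[0.45, -0.8, 0], [0, 0, 0], 1],
    [[0.45, -0.8, 0], [0, 0, 0], 1],
    [[0, -0.8, 0], [0, 0, 0], 1]
  ]
}}

```text
clock: 14.45
ee_pos: [504.6, -106.1, 163.8]
eef_rot: [0.02, 1.0, 0.0, -0.001]
force: [0.7, -0.7, -4.4]
gripper_width: 13.8
gripper_force: 30.0
```

>>> {"fn": "arm_command", "kwargs": {
  "increments": [
    [[0, -0.8, 0], [0, 0, 0], 1],
    [[0, -0.8, 0], [0, 0, 0], 1],
    [[0, -0.8, 0], [0, 0, 0], 1],
    [[0, -0.8, 0], [0, 0, 0], 1],
    [[0, -0.8, 0], [0, 0, 0], 1]
  ]
}}

```text
clock: 14.95
ee_pos: [500.4, -266.6, 163.8]
eef_rot: [0.02, 1.0, 0.0, -0.0]
force: [0.2, -0.1, -5.6]
gripper_width: 13.6
gripper_force: 30.0
```

>>> {"fn": "arm_command", "kwargs": {
  "increments": [
    [[0, -0.8, 0], [0, 0, 0], 1],
    [[0, -0.45, 0], [0, 0, 0], 1],
    [[0, 0, 0], [0, 0, 0], 1],
    [[0, 0, 0], [0, 0, 0], 1]
  ]
}}

```text
clock: 15.35
ee_pos: [498.7, -314.8, 163.3]
eef_rot: [0.02, 1.0, 0.0, -0.0]
force: [-0.1, 0.3, -4.4]
gripper_width: 13.7
gripper_force: 30.0
```

Run:
```python
from h import *
from bench import eyes,sensors
t=eyes.grab_frame("side")
s=sensors.get_state();print(s['clock'],s['force'],s['ee_pos'],np.degrees(2*np.arctan2(s['eef_rot'][1],s['eef_rot'][0]))-90,s['q'])
cv2.imwrite("pics/s2.png",cv2.resize(t["image"][200:400,160:400],None,fx=3,fy=3,interpolation=2))
```

```text
15.4 [-0.9984766  -0.05018209 -4.29980166] [ 498.81827346 -314.41481392  163.37605569] 87.80686378144881 [-6.74553792e-01  4.96942140e-01  1.70488782e+00  3.77542069e-04
  9.40624398e-01 -2.20729528e+00]
```

View pics/s2.png

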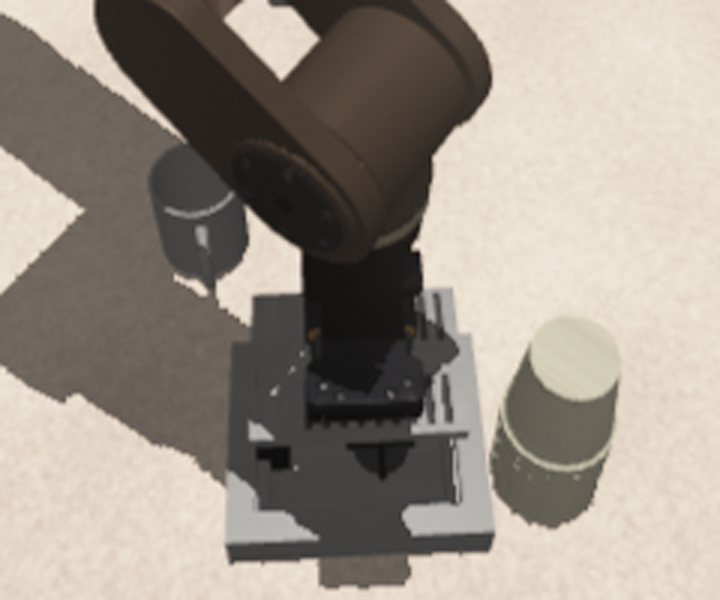

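The side view shows the cover at about (350,360) held level above the tray, aligned with it and clear of the cup stack. I lower to just above the rim, then descend slowly.

>>> {"fn": "arm_command", "kwargs": {
  "increments": [
    [[0, -0.025, 0.5], [0, 0, 0], 1],
    [[0, 0, 0.7], [0, 0, 0], 1],
    [[0, 0, 0.7], [0, 0, 0], 1],
    [[0, 0, 0.5], [0, 0, 0], 1],
    [[0, 0, 0], [0, 0, 0], 1]
  ]
}}

```text
clock: 15.9
ee_pos: [498.2, -314.4, 65.3]
eef_rot: [0.019, 1.0, 0.002, -0.002]
force: [0.3, -0.6, -4.2]
gripper_width: 14.2
gripper_force: 30.0
```

Run:
```python
from h import *
from bench import eyes,sensors
t=eyes.grab_frame("side");u=eyes.grab_frame("top")
s=sensors.get_state();print(s['clock'],s['force'],s['ee_pos'],np.degrees(2*np.arctan2(s['eef_rot'][1],s['eef_rot'][0]))-90,s['eef_rot'])
a=cv2.resize(t["image"][300:395,225:330],(442,400),interpolation=2)
b=cv2.resize(u["image"][190:290,400:485],(340,400),interpolation=2)
cv2.imwrite("pics/s3.png",np.hstack([a,b]))
```

```text
16.0 [ 0.63826752 -0.17803432 -4.18974615] [ 499.33890997 -315.67301465   67.95795136] 87.86477650528579 [ 1.86322618e-02  9.99826400e-01  9.56567998e-05 -9.51086220e-06]
```

View pics/s3.png

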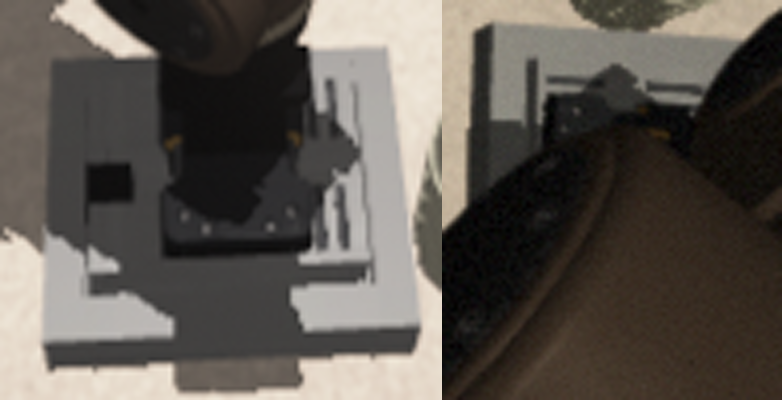

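The cover sits centred over the pocket, and the key block at (110,182) is clear in the notch. I go down slowly.

>>> {"fn": "arm_command", "kwargs": {
  "increments": [
    [[0.01, 0.005, 0.08], [0, 0, 0], 1],
    [[0, 0, 0.08], [0, 0, 0], 1],
    [[0, 0, 0.06], [0, 0, 0], 1],
    [[0, 0, 0.06], [0, 0, 0], 1],
    [[0, 0, 0.06], [0, 0, 0], 1]
  ]
}}

```text
clock: 16.5
ee_pos: [498.6, -316.2, 53.8]
eef_rot: [0.019, 1.0, -0.0, 0.0]
force: [-0.2, -0.2, -4.7]
gripper_width: 13.5
gripper_force: 30.0
```

```bash
python3 -c "
from bench import sensors
s=sensors.get_state();print(s['clock'],s['force'],s['moment'],s['ee_pos'],s['eef_rot'])"
```

```text
16.5 [-0.23552031 -0.22750053 -4.65565179] [ 0.0212317   0.04442898 -0.02253593] [ 498.5637321  -316.20056765   53.76350753] [ 1.90853060e-02  9.99817853e-01 -2.75948368e-05  1.00880825e-04]
```

Free of contact 5.6 mm below the rim, so the cover is in the pocket. Now the last 6 mm.

>>> {"fn": "arm_command", "kwargs": {
  "increments": [
    [[0, 0, 0.04], [0, 0, 0], 1],
    [[0, 0, 0.04], [0, 0, 0], 1],
    [[0, 0, 0.03], [0, 0, 0], 1],
    [[0, 0, 0.02], [0, 0, 0], 1],
    [[0, 0, 0], [0, 0, 0], 1]
  ]
}}

```text
clock: 17.0
ee_pos: [498.5, -316.1, 48.5]
eef_rot: [0.019, 1.0, 0.0, -0.0]
force: [0.7, -0.9, -4.5]
gripper_width: 13.7
gripper_force: 30.0
```

>>> {"fn": "arm_command", "kwargs": {
  "increments": [
    [[0, 0, 0.015], [0, 0, 0], 1],
    [[0, 0, 0.015], [0, 0, 0], 1],
    [[0, 0, 0], [0, 0, 0], 1]
  ]
}}

```text
clock: 17.3
ee_pos: [498.6, -316.1, 47.4]
eef_rot: [0.019, 1.0, 0.0, 0.0]
force: [0.1, 0.1, -4.7]
gripper_width: 14.1
gripper_force: 30.0
```

>>> {"fn": "arm_command", "kwargs": {
  "increments": [
    [[0, 0, 0.015], [0, 0, 0], 1],
    [[0, 0, 0.01], [0, 0, 0], 1],
    [[0, 0, 0], [0, 0, 0], 1]
  ]
}}

```text
clock: 17.6
ee_pos: [498.6, -316.1, 47.4]
eef_rot: [0.019, 1.0, -0.0, 0.0]
force: [-1.9, 2.9, 7.9]
gripper_width: 14.0
gripper_force: 30.0
```

Contact at TCP 47.4 mm, exactly the seated height. I release and lift clear.

>>> {"fn": "arm_command", "kwargs": {
  "increments": [
    [[0, 0, 0], [0, 0, 0], -1],
    [[0, 0, 0], [0, 0, 0], -1],
    [[0, 0, 0], [0, 0, 0], -1],
    [[0, 0, 0], [0, 0, 0], -1],
    [[0, 0, 0], [0, 0, 0], -1]
  ]
}}

```text
clock: 18.1
ee_pos: [498.6, -316.1, 46.3]
eef_rot: [0.019, 1.0, 0.0, -0.0]
force: [-1.1, -0.2, -0.4]
gripper_width: 48.3
gripper_force: 0.0
```

>>> {"fn": "arm_command", "kwargs": {
  "increments": [
    [[0, 0, -0.3], [0, 0, 0], -1],
    [[0, 0, -0.8], [0, 0, 0], -1],
    [[0, 0, -0.9], [0, 0, 0], -1],
    [[0, 0, -0.9], [0, 0, 0], -1],
    [[0, 0, -0.9], [0, 0, 0], -1]
  ]
}}

```text
clock: 18.6
ee_pos: [498.4, -316.0, 200.8]
eef_rot: [0.019, 1.0, -0.0, 0.0]
force: [-0.5, -0.5, 0.2]
gripper_width: 88.5
gripper_force: 0.0
```

>>> {"fn": "arm_command", "kwargs": {
  "increments": [
    [[0, 0.8, -0.4], [0, 0, 0], -1],
    [[0, 0.9, 0], [0, 0, 0], -1],
    [[0, 0.9, 0], [0, 0, 0], -1],
    [[0, 0.9, 0], [0, 0, 0], -1],
    [[0, 0.9, 0], [0, 0, 0], -1]
  ]
}}

```text
clock: 19.1
ee_pos: [505.0, -138.9, 215.4]
eef_rot: [0.019, 1.0, -0.0, 0.0]
force: [-0.1, -0.2, -0.8]
gripper_width: 95.2
gripper_force: 0.0
```

>>> {"fn": "arm_command", "kwargs": {
  "increments": [
    [[0, 0.9, 0], [0, 0, 0], -1],
    [[0, 0.9, 0], [0, 0, 0], -1],
    [[0, 0.9, 0], [0, 0, 0], -1],
    [[0, 0.9, 0], [0, 0, 0], -1],
    [[0, 0, 0], [0, 0, 0], -1]
  ]
}}

```text
clock: 19.6
ee_pos: [510.4, 6.8, 215.4]
eef_rot: [0.017, 1.0, 0.0, 0.0]
force: [0.0, -1.2, 0.3]
gripper_width: 94.9
gripper_force: 0.0
```

Run:
```python
from h import *
from bench import eyes
t=eyes.grab_frame("side");u=eyes.grab_frame("top")
a=cv2.resize(t["image"][300:395,225:330],(442,400),interpolation=2)
b=cv2.resize(u["image"][190:290,400:485],(340,400),interpolation=2)
cv2.imwrite("pics/s4.png",np.hstack([a,b]))
print("handle",rect(u,(415,200,465,270),65,85,74))
P=cloud(u)[205:275,415:470].reshape(-1,3);z=P[:,2];q=P[(z>35)&(z<46)]
A=np.c_[q[:,:2]-q[:,:2].mean(0),np.ones(len(q))];print("top plane",np.linalg.lstsq(A,q[:,2],rcond=None)[0])
for n,box,lo,hi,z in[("stack",(425,145,500,202),160,210,188),("pitcher",(335,260,400,305),85,115,100),("jar",(160,165,210,202),90,120,105),("tamper",(265,268,296,300),85,120,102),("bar",(160,200,215,260),75,100,90)]:
    r=rect(u,box,lo,hi,z);print(n,r[0],r[3])
```

```text
handle (((498.91448974609375, -312.14306640625), (17.165586471557617, 68.82363891601562), 88.82337188720703), np.float64(72.84526900139531), 193, array([ 498.33478, -313.38324], dtype=float32))
top plane [4.67105239e-04 2.32809472e-03 3.94841039e+01]
stack ((639.823974609375, -332.3382873535156), (64.6652603149414, 77.55635833740234), 25.613941192626953) [ 639.939   -332.12622]Traceback (most recent call last):
  File "<stdin>", line 11, in <module>
  File "h.py", line 14, in rect
    return cv2.minAreaRect(W),np.median(P[m][:,2]),len(W),W.mean(0)
           ~~~~~~~~~~~~~~~^^^
cv2.error: OpenCV(4.12.0) /io/opencv/modules/imgproc/src/convhull.cpp:143: error: (-215:Assertion failed) total >= 0 && (depth == CV_32F || depth == CV_32S) in function 'convexHull'
```

View pics/s4.png

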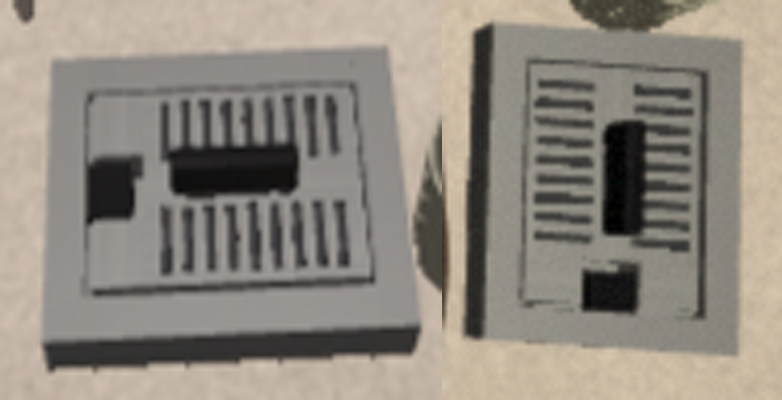

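Both views show the cover flush in the pocket with its notch around the key. The top plane is level, at 39.5 mm. The cup stack is unmoved, and the other bystanders were never approached. I hand in.

```bash
python3 -c "
from bench import finish_job
print(finish_job())"
```

```text
the job is handed in; nothing more can be done
None
```

The water knob is turned clockwise to its off stop and the grate cover lies flat and fully home over the key block. The job is handed in at about 20 s. The cup stack measured unmoved. The final position check stopped at the pitcher, so the pitcher, jar and tamper were not re-measured, though the arm never went near them.

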